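Open the child-safe tub of descaler tablets

ROBOT

A 6-joint arm with a two-finger parallel gripper is mounted at the origin on the work surface. World frame = base frame: x ahead of the robot, y to its left, z up, the work surface at z = 0. Lengths are in m, angles in degrees, forces in N, time in s.
With the tool pointing down it reaches from about 0.375 to 0.9 m from the base axis. Payload 3.1 kg.
Tool frame: the origin (TCP) lies where the fingers leave the gripper's body, on its centre line; the fingertips stand 70 mm ahead of it and the grasp point (between the pads) lies 51 mm ahead of it; z points along the fingers, y is the line along which they close (so a half turn about z gives the same grasp; the last joint's range is limited). The gripper opens to 87 mm and grips with 3 to 60 N. Pads are 19 mm wide; open, the fingers measure 117 mm over their backs; the gripper's body (75 mm by 190 mm) begins 51 mm behind the grasp point.
Start: joints at [-74.972, 30.224, 82.088, -0, 67.689, -10.227], TCP at [0.267, -0.565, 0.292] pointing down, gripper open.
Joint ranges: [-176.69, 176.69], [-43.24, 126.21], [12.49, 139.97], [-82, 262], [0, 151.66], [-163.58, 163.58]. Speed limits (degrees/s): [159.86, 159.86, 180, 180, 180, 180].

INTERFACE

Orientations are given as a 3x3 rotation matrix whose columns are the frame's x, y, z axes.
In Python, from rig import readout, capture, calibration, bot, look_for gives the robot as it stands. The module is installed in compiled form; this text tells all that it offers.
- The arm moves only by the shell command python3 -m pendant 'ROWS'. ROWS is JSON, a list of rows, each a list of 7 numbers: the shift along the tool's x, y, z normalised to -1 to 1, where 1 is 200 mm, then the turn, a rotation vector about the tool's x, y, z normalised to -1 to 1, where 1 is 180 degrees, then the closure, from -1 (fully open) to 1 (shut). In form: [[dx, dy, dz, ax, ay, az, grip], ...]. A call has 1 to 8 rows; each row is the pose to reach, as a shift and turn from the pose commanded when the call began, along the tool's axes at that moment, turning the shorter way round; what a row does not reach only later rows make up. A row lasts 1/10 s, in which the tool goes at most 50 mm and 8.59 degrees, less where a joint would pass 70% of its speed; a pose out of reach is approached as far as the arm can. A call with a number of a shift or a turn outside -1 to 1 is refused whole. A call with a gripper value outside its range is refused whole. The fingers move at their own pace and stop on an object; the grip force is fixed at half the most. Time passes only in rows, so rows that repeat a pose let the fingers close. It gives the time, the measured TCP pose, the force, the opening and the grip force at its end, in the units of the state.
- readout.read_state(): the state, without advancing time (a new reading comes with each control period).
- capture(name): name is "scene" or "top"; returns (picture, depth): 480x640x3 uint8, red, green, blue; 480x640 float32, m along the optical axis (not along the pixel's ray), 0 where there is no reading.
- calibration(name): a dict with "mtx" (3x3 intrinsics, pixels), "k1" (the pictures are not rectified: a ray, as slopes to the right and down, at radius r is drawn at 1 + k1 r^2 times it, then the intrinsics apply), "T" (4x4, takes a point from camera to world coordinates). Camera axes: x right, y down, z forward; pixel columns grow to the right and rows downward; lengths in m; the calibration is good to about 2 mm. A picture is of the moment at which its call begins. calibration takes no time and is no camera call.
- bot.hand_in(): hands the job in; it is judged then, once.
Trained networks look in the newest picture that a camera, given by its name, has taken for a name from the list of things; names that differ only in an ending like _2 or _b are one class to them, and where a whole thing is asked for, a point or a joint stands for the part that bears it (a point fixed in the world has none). Each returns a list of dicts, best first, with "conf" (0 to 1); they miss things now and then, are a little off and sometimes report something else, mostly with a low value. They report only what shows in the picture. A call takes as long as a camera call. They do not tell look-alikes from the thing itself.
- look_for(thing, camera): "extent" ([left, top, right, bottom] in pixels, round what is visible of it).
The state is a dict: "time_s": time; "joint_positions": joint angles; "qvel": joint speeds; "tau": joint torques, N m; "position": TCP position; "tcp_rot": TCP orientation; "force": force on the tool from outside, world axes, zero at the start; "moment": the same for the moment, N m; "opening": opening from 0.0 (shut) to 1.0 (fully open); "grasp_force": force on a finger pad.
Only numpy, scipy, OpenCV 4.12 (cv2) and the standard library are available. Lean on these libraries where they do the work, as an engineer would, in place of code of your own. Each camera call takes 0.05 s, during which the arm holds its last target. There are 200 camera calls.

TASK

Stand the square white tub, cap still on, in the square bay of the low grey holder so that it cannot turn, and let go of it. Then squeeze both side tabs of its child-safe cap inwards, turn the cap anticlockwise while they are squeezed until it comes free, and set it down (not dropped) on the middle of the wooden board, crown up, leaving the open tub standing in the bay. Do not disturb the glass jar or the torch, and never tip the tub over.

Things in the scene. Friction and masses are not known exactly. Their poses are not given: they have to be found in the camera images.
- tub_mid (a point): Centre of the tub's square body, 45 mm above its underside. White plastic tub, body 62 x 62 x 90 mm, upright sides square to this frame's x and y, z up, 0.3 to 0.6 kg; capped it is 124 mm high. Round neck 33 mm across, 24 mm high above the body. Best gripped across its x sides (those without cap tabs), 65 to 75 mm above the underside; the tabs come nearly to the edge of its y sides.
- cap_mid (a point): Centre of the cap, on its axis 14 mm below its crown, z up. Grey plastic, skirt 49 mm across, 25 mm high. Two flat tabs at +y and -y, each 24 mm wide (x), 26 mm high, centred 3 mm above this point, 62 mm over both outer faces. On the tub, fingertips that squeeze the tabs must stay within 11 mm below this point, or they strike the posts and shoulder of the tub. On a flat face it stands on the teeth under its tabs, this point 17 mm up.
- cap_home (a point): Point on the tub where cap_mid lies while the cap is on (63 mm above tub_mid); axes as the tub's. Locked, the cap's axes match these within 0.15 rad. With both tabs squeezed 4 mm or more the cap turns anticlockwise seen from above (never clockwise): its lugs clear at about 0.6 rad, an end stop comes at about 1.25 rad; from 0.7 rad to the stop it lifts straight off.
- tab_a (a joint): Travel of the tab at the cap's +y side, m: 0 released, 0.005 fully in (52 mm over both tabs). Sprung: 5 N starts it, 12 N holds it fully in; a grip of 20 to 30 N is good.
- tab_b (a joint): Travel of the tab at the cap's -y side, same spring and values as tab_a. A sprung liner in the cap makes it stiff to turn (about 0.2 N m), which can spin a tub that stands free, and pushes it up 1 or 2 mm when the lugs clear.
- bay_floor (a point): Middle of the floor of the holder's square bay, 6 mm above the bench; x and y along its sides, z up. Low grey open plastic box fixed to the bench, 80 x 80 mm outside, 68 x 68 mm inside, wall tops 35 mm above the bench. The tub may stand in it in any of its four directions, with some 0.1 rad of play either way.
- board_top (a point): Middle of the upper face of a plain wooden board fixed to the bench, 150 x 150 mm, 12 mm thick.
- jar: Bystander: clear glass jar with a clamped lid, 82 mm across and 106 mm high, loose; origin at the centre of its underside.
- torch: Bystander: red torch lying along its x, 155 mm long, head 44 mm across, loose; origin under it on the bench. (Two stacked crates, fixed, 230 mm high, stand clear of the work at the robot's right, beyond y = -0.42.)
Things that resemble listed ones, but are neither listed nor needed, are in the scene too. What is shaped like the part that bears cap_mid but green or red is not meant.

How it is judged:
By the outcome, as a careful person would: the job done as asked, in the order asked, and still so for the second after the job is handed in, with the robot touching nothing.
It also fails if it takes over 69 s, if anything falls off the work surface, if the arm or the gripper's body presses on something with over 40 N, if the wrist force passes 120 N, or if a joint passes its speed limit or range.

## Working session

There is one attempt and no reset: what is moved stays moved. The work goes in short steps, Python scripts to look and compute and a shell command to move; the robot and the scene stay as the last step left them, time stands still between calls to the robot, and variables do not carry over. Pictures are saved under pics/ and viewed, at most 10 in all, crops included, and the job is handed in when it is done.

```bash
mkdir -p pics
cat > h.py <<'E'
import numpy as np, cv2
from rig import readout, capture, calibration, bot, look_for
def cloud(name, depth):
    c=calibration(name); K=np.array(c["mtx"]);T=np.array(c["T"])
    v,u=np.mgrid[0:480,0:640]
    x=(u-K[0,2])/K[0,0]; y=(v-K[1,2])/K[1,1]
    rd=np.hypot(x,y); r=rd.copy()
    for _ in range(10): r=rd/(1+c["k1"]*r*r)
    s=np.where(rd>0,r/np.maximum(rd,1e-9),1)
    P=np.stack([x*s*depth,y*s*depth,depth],-1)
    W=P@T[:3,:3].T+T[:3,3]; W[depth==0]=np.nan
    return W
E
python3 - <<'E'
from h import *
for n in ["scene","top"]:
    im,d=capture(n); np.savez(f"{n}.npz",im=im,d=d)
    cv2.imwrite(f"pics/{n}0.png",im[...,::-1])
    W=cloud(n,d); print(n,np.array(calibration(n)["T"])[:3].round(3).tolist())
    for t in ["tub_mid","cap_mid","jar","torch"]:
        for r in look_for(t,n)[:4]:
            l,tp,R,b=[int(q) for q in r["extent"]]
            print(t,round(r["conf"],2),[l,tp,R,b],W[(tp+b)//2,(l+R)//2].round(3))
s=readout.read_state();print(s["time_s"],s["tcp_rot"])
E
```

```text
scene [[0.678, 0.45, -0.581, 1.221], [0.735, -0.426, 0.528, -0.504], [-0.01, -0.785, -0.62, 0.729]]
tub_mid 0.95 [343, 183, 391, 233] [0.561 0.217 0.062]
cap_mid 0.88 [309, 227, 342, 253] [0.548 0.117 0.03 ]
cap_mid 0.85 [387, 180, 412, 207] [0.539 0.337 0.032]
cap_mid 0.61 [350, 161, 381, 190] [0.54  0.229 0.122]
cap_mid 0.58 [404, 218, 436, 251] [0.662 0.258 0.033]
jar 0.9 [389, 247, 448, 327] [0.795 0.087 0.089]
torch 0.66 [274, 334, 357, 413] [ 0.777 -0.116  0.034]
top [[0.019, -0.975, 0.221, 0.449], [-1.0, -0.02, -0.002, 0.034], [0.006, -0.22, -0.975, 1.008]]
tub_mid 0.62 [190, 280, 232, 318] [0.533 0.232 0.12 ]
cap_mid 0.95 [255, 292, 284, 312] [0.538 0.132 0.029]
cap_mid 0.9 [189, 283, 223, 313] [0.534 0.241 0.123]
cap_mid 0.77 [148, 295, 184, 319] [0.523 0.343 0.034]
cap_mid 0.57 [189, 234, 221, 262] [0.648 0.271 0.032]
jar 0.68 [257, 165, 299, 213] [0.757 0.116 0.104]
torch 0.61 [345, 186, 421, 211] [ 0.764 -0.104  0.039]
0.5 [[ 9.04414405e-01  4.26655111e-01 -1.89438542e-05]
 [ 4.26655111e-01 -9.04414402e-01  7.27237806e-05]
 [ 1.38948781e-05 -7.38549270e-05 -9.99999997e-01]]
```

View pics/scene0.png

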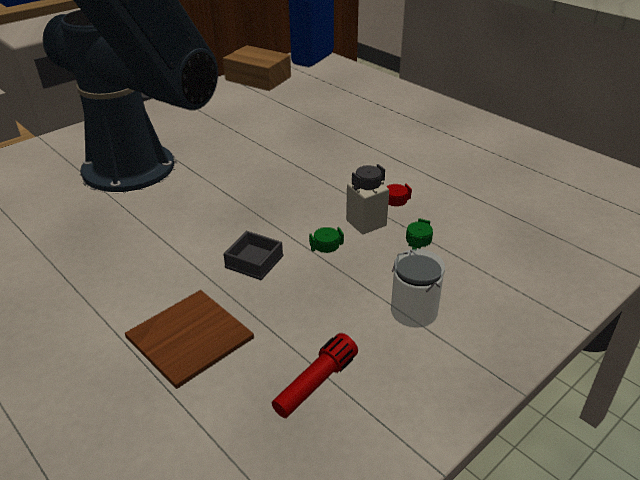

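View pics/top0.png

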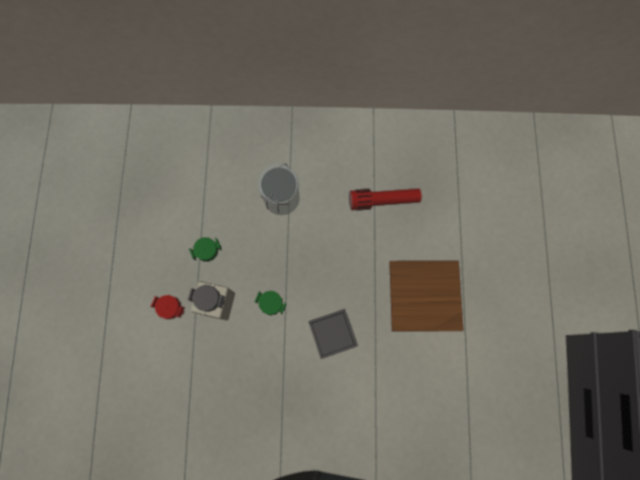

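The scene view shows the tub with its grey cap at (367,195), the bay at (253,255) and the board at (190,337). In the top view they are at (206,298), (333,333) and (426,296). Green and red decoy caps lie around the tub. Next I'll fit poses from the depth clouds.

Run:
```python
from h import *
C={}
for n in ["scene","top"]:
    z=np.load(f"{n}.npz"); W=cloud(n,z["d"]); C[n]=(W,z["im"])
def rect(n,name,c,rad,z0,z1,f=None):
    W,im=C[n]; m=(np.hypot(W[...,0]-c[0],W[...,1]-c[1])<rad)&(W[...,2]>z0)&(W[...,2]<z1)
    P=W[m]
    if len(P)<5: print(n,name,len(P));return
    r=cv2.minAreaRect((P[:,:2]*1000).astype(np.float32))
    print(n,name,len(P),np.round(r[0],1),np.round(r[1],1),round(r[2],1),"zmed",np.median(P[:,2]).round(4))
for n in C:
    rect(n,"crown",(.535,.235),.06,.115,.135)
    rect(n,"cap+tabs",(.535,.235),.06,.102,.135)
    rect(n,"body",(.535,.235),.06,.015,.092)
    rect(n,"shoulder",(.535,.235),.06,.084,.096)
    W,im=C[n]
    rect(n,"bay",tuple(W[333,333,:2]) if n=="top" else tuple(W[255,253,:2]),.065,.022,.045)
    rect(n,"bayall",tuple(W[333,333,:2]) if n=="top" else tuple(W[255,253,:2]),.065,.012,.045)
    hsv=cv2.cvtColor(im,cv2.COLOR_RGB2HSV)
    c=W[296,426] if n=="top" else W[337,190]
    rect(n,"board",c[:2],.12,.006,.02)
```

```text
scene crown 418 [536.8 241.1] [49.1 63.4] 17.8 zmed 0.1222
scene cap+tabs 615 [536.8 240.7] [49.4 64.5] 17.2 zmed 0.1208
scene body 1481 [538.1 242. ] [67.  65.7] 76.0 zmed 0.0581
scene shoulder 329 [537.7 242.3] [64.  62.2] 76.9 zmed 0.0897
scene bay 827 [ 4.778e+02 -2.000e-01] [82.8 84.1] 20.1 zmed 0.0316
scene bayall 1228 [ 4.778e+02 -2.000e-01] [82.7 84.3] 19.8 zmed 0.0271
scene board 6502 [ 560.2 -196.7] [156.  152.6] 1.0 zmed 0.0116
top crown 649 [535.7 243.3] [64.1 49.3] 80.5 zmed 0.1225
top cap+tabs 710 [535.3 243.1] [64.4 49.1] 77.0 zmed 0.1223
top body 541 [535.6 243.4] [63.3 62.3] 78.7 zmed 0.0876
top shoulder 371 [535.6 243.4] [63.1 62.3] 78.5 zmed 0.09
top bay 451 [477.1  -0.6] [80.5 79.9] 19.9 zmed 0.0347
top bayall 477 [477.1  -0.6] [80.5 79.9] 19.9 zmed 0.0345
top board 4971 [ 555.2 -188. ] [157.1 185.6] 1.2 zmed 0.0123
```

```bash
cat >> h.py <<'E'
from scipy.spatial.transform import Rotation as Ro
def go(x,y,z,yawy,R0=None,p0=None):
    """target TCP, tool y axis at yawy deg (mod 180), pointing down; prints normalised row"""
    s=readout.read_state(); p=np.array(s["position"]); R=np.array(s["tcp_rot"])
    if p0 is not None: p=np.array(p0)
    d=R.T@(np.array([x,y,z])-p)/0.2
    best=None
    a=np.radians(yawy); yv=np.array([np.cos(a),np.sin(a),0]); zv=np.array([0,0,-1.])
    Rt=np.stack([np.cross(yv,zv),yv,zv],1)
    for f in (1,-1):
        r=Ro.from_matrix(R.T@(Rt*[f,f,1])).as_rotvec()/np.pi
        print("row",d.round(4).tolist(),r.round(4).tolist(), "rows>=",int(np.ceil(max(np.linalg.norm(d)*4,np.linalg.norm(r)*180/8.59))))
E
python3 - <<'E'
from h import *
z=np.load("top.npz"); W=cloud("top",z["d"]); im=z["im"]
print("crate?",W[345:480:25,580].round(3).tolist(),W[345:480:25,620].round(3).tolist())
for n in ["scene","top"]:
    z=np.load(f"{n}.npz"); W=cloud(n,z["d"]); im=z["im"].astype(int)
    m=(im[...,0]>im[...,2]*1.6)&(np.hypot(W[...,0]-.56,W[...,1]+.19)<.12)&(abs(W[...,2]-.012)<.01)
    P=W[m]; r=cv2.minAreaRect((P[:,:2]*1000).astype(np.float32)); print(n,m.sum(),r,np.median(P,0))
z=np.load("scene.npz"); W=cloud("scene",z["d"]);print(W[70,257],W[55,257], W[70,190])
print(readout.read_state()["position"]); go(.4,-.40,.34,-12)
E
```

```text
crate? [[0.46, -0.496, 0.056], [0.411, -0.494, 0.05], [0.363, -0.493, 0.045], [0.315, -0.489, 0.044], [0.267, -0.488, 0.039], [0.22, -0.487, 0.035]] [[0.459, -0.496, 0.185], [0.416, -0.493, 0.182], [0.375, -0.489, 0.181], [0.332, -0.491, 0.172], [0.291, -0.489, 0.169], [0.25, -0.487, 0.165]]
scene 6599 ((560.54345703125, -197.48577880859375), (154.4874267578125, 151.05206298828125), 1.0049564838409424) [ 0.56923441 -0.20327004  0.0115237 ]
top 4828 ((560.5728759765625, -196.40655517578125), (146.93490600585938, 148.04397583007812), 1.1027889251708984) [ 0.55867445 -0.19592122  0.01236884]
[-0.14786238  0.50004446  0.05321113] [-0.19739692  0.54067945  0.07245449] [0.26463816 0.04731779 0.29841681]
[ 0.26667665 -0.56520711  0.29220661]
row [0.9553, -0.4627, -0.2389] [-0.0, -0.0, -0.293] rows>= 7
row [0.9553, -0.4627, -0.2389] [-0.0, 0.0, 0.707] rows>= 15
```

```bash
python3 -m pendant '[[0,0,-0.2,0,0,0,-1],[0,0,-0.4,0,0,0,-1],[0.3,-0.15,-0.5,0,0,-0.05,-1],[0.6,-0.3,-0.5,0,0,-0.1,-1],[0.955,-0.463,-0.5,0,0,-0.15,-1],[0.955,-0.463,-0.5,0,0,-0.293,-1],[0.955,-0.463,-0.5,0,0,-0.293,-1],[0.955,-0.463,-0.5,0,0,-0.293,-1]]'
python3 - <<'E'
from h import *
go(.467,-.19,.36,-12);go(.5,0,.34,-12)
E
```

```text
time_s: 1.3
position: [0.4016, -0.3972, 0.3927]
tcp_rot: [[0.218, 0.976, 0.001], [0.976, -0.218, 0.0], [0.001, 0.001, -1.0]]
force: [0.1, -0.5, -0.4]
opening: 1.0
grasp_force: 0.0
row [1.0824, 0.0935, 0.1641] [0.0002, -0.0002, -0.0032] rows>= 5
row [1.0824, 0.0935, 0.1641] [-0.0003, -0.0003, 0.9968] rows>= 21
row [2.0455, 0.0476, 0.2646] [0.0002, -0.0002, -0.0032] rows>= 9
row [2.0455, 0.0476, 0.2646] [-0.0003, -0.0003, 0.9968] rows>= 21
```

```bash
python3 -m pendant '[[1,0,0.1,0,0,0,-1],[1,0,0.1,0,0,0,-1],[1,0,0.1,0,0,0,-1],[1,0,0.1,0,0,0,-1],[1,0,0.1,0,0,0,-1]]' | head -2
python3 -m pendant '[[1,0,0.1,0,0,0,-1],[1,0,0.1,0,0,0,-1],[1,0,0.1,0,0,0,-1],[1,0,0.1,0,0,0,-1],[1,0,0.1,0,0,0,-1]]' | head -2
python3 -m pendant '[[1,0,0.1,0,0,0,-1],[1,0,0.1,0,0,0,-1],[1,0,0.1,0,0,0,-1],[1,0,0.1,0,0,0,-1],[1,0,0.1,0,0,0,-1]]' | head -2
python3 - <<'E'
from h import *
go(.5365,.2425,.250,-12);go(.5365,.2425,.128,-12)
E
```

```text
time_s: 1.8
position: [0.4451, -0.1993, 0.3717]
time_s: 2.3
position: [0.4913, -0.0059, 0.3519]
time_s: 2.8
position: [0.5379, 0.188, 0.3318]
row [0.2633, -0.0682, 0.4094] [0.0003, -0.0007, -0.0049] rows>= 2
row [0.2633, -0.0682, 0.4094] [-0.001, -0.0005, 0.9951] rows>= 21
row [0.262, -0.0688, 1.0194] [0.0003, -0.0007, -0.0049] rows>= 5
row [0.262, -0.0688, 1.0194] [-0.001, -0.0005, 0.9951] rows>= 21
```

```bash
python3 -m pendant '[[0.26,-0.07,0.2,0,0,-0.005,-1],[0.26,-0.07,0.41,0,0,-0.005,-1],[0.26,-0.07,0.41,0,0,-0.005,-1],[0.26,-0.07,0.41,0,0,-0.005,-1]]'
python3 - <<'E'
from h import *
go(.5365,.2425,.128,-12)
im,d=capture("scene"); cv2.imwrite("pics/s1.png",cv2.resize(im[100:300,260:500,::-1],None,fx=3,fy=3))
E
```

```text
time_s: 3.2
position: [0.5349, 0.2365, 0.2494]
tcp_rot: [[0.213, 0.977, -0.003], [0.977, -0.213, -0.002], [-0.002, -0.003, -1.0]]
force: [0.7, -0.8, -0.0]
opening: 1.0
grasp_force: 0.0
row [0.0323, 0.0031, 0.6071] [-0.0008, 0.0007, -0.0017] rows>= 3
row [0.0323, 0.0031, 0.6071] [0.0011, 0.0013, 0.9983] rows>= 21
```

View pics/s1.png

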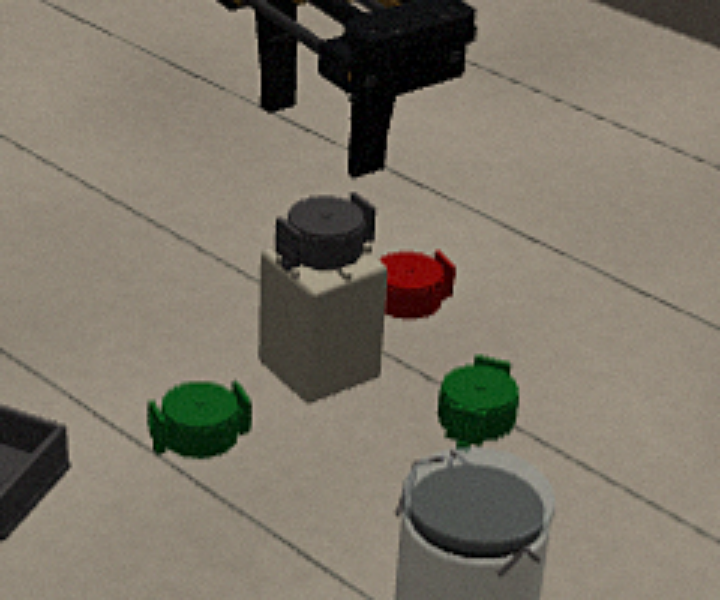

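The crop shows the open fingers above the tub (crop 325,300). They straddle its x faces, and the cap tabs at (290,240) and (365,215) are on the other sides. Descending.

```bash
python3 -m pendant '[[0.01,0,0.1,0,0,0,-1],[0.02,0,0.2,0,0,0,-1],[0.02,0,0.35,0,0,0,-1],[0.02,0,0.45,0,0,0,-1],[0.02,0,0.53,0,0,0,-1],[0.02,0,0.6,0,0,0,-1],[0.02,0,0.6,0,0,0,-1]]'
python3 - <<'E'
from h import *
go(.5365,.2425,.128,-12)
E
```

```text
time_s: 3.95
position: [0.5365, 0.2408, 0.1304]
tcp_rot: [[0.214, 0.977, 0.0], [0.977, -0.214, -0.0], [-0.0, 0.0, -1.0]]
force: [0.2, 0.8, 0.4]
opening: 1.0
grasp_force: 0.0
row [0.0082, -0.0018, 0.0122] [0.0001, 0.0, -0.002] rows>= 1
row [0.0082, -0.0018, 0.0122] [0.0001, -0.0001, 0.998] rows>= 21
```

Good position; close.

```bash
python3 -m pendant '[[0.005,0,0.005,0,0,0,-1],[0.005,0,0.005,0,0,0,1],[0.005,0,0.005,0,0,0,1],[0.005,0,0.005,0,0,0,1],[0.005,0,0.005,0,0,0,1],[0.005,0,0.005,0,0,0,1],[0.005,0,0.005,0,0,0,1],[0.005,0,0.005,0,0,0,1]]'
```

```text
time_s: 4.75
position: [0.5359, 0.2431, 0.1296]
tcp_rot: [[0.212, 0.977, 0.0], [0.977, -0.212, 0.0], [0.0, 0.0, -1.0]]
force: [-1.5, 0.7, 4.6]
opening: 0.71
grasp_force: 29.9
```

```bash
python3 -m pendant '[[0,0,-0.1,0,0,0,1],[0,0,-0.25,0,0,0,1],[0,0,-0.4,0,0,0,1],[0,0,-0.5,0,0,0,1],[0,0,-0.6,0,0,0,1],[0,0,-0.6,0,0,0,1]]'
python3 - <<'E'
from h import *
go(.4772,-.0005,.25,19.9)
E
```

```text
time_s: 5.35
position: [0.537, 0.2431, 0.2507]
tcp_rot: [[0.213, 0.977, 0.004], [0.977, -0.213, 0.001], [0.002, 0.004, -1.0]]
force: [0.9, 0.3, -5.1]
opening: 0.71
grasp_force: 29.9
row [-1.2538, -0.0329, 0.0013] [0.0013, -0.0002, -0.1788] rows>= 6
row [-1.2538, -0.0329, 0.0013] [-0.0003, -0.0017, 0.8212] rows>= 18
```

```bash
python3 -m pendant '[[-0.15,0,0,0,0,-0.02,1],[-0.35,-0.01,0,0,0,-0.05,1],[-0.55,-0.02,0,0,0,-0.08,1],[-0.75,-0.02,0,0,0,-0.12,1],[-0.9,-0.03,0,0,0,-0.15,1],[-1,-0.033,0,0,0,-0.178,1],[-1,-0.033,0,0,0,-0.178,1],[-1,-0.033,0,0,0,-0.178,1]]'
python3 - <<'E'
from h import *
go(.4772,-.0005,.25,19.9)
E
```

```text
time_s: 6.15
position: [0.4864, 0.0487, 0.248]
tcp_rot: [[-0.336, 0.942, -0.002], [0.942, 0.336, 0.001], [0.002, -0.002, -1.0]]
force: [-0.3, 0.0, -4.8]
opening: 0.711
grasp_force: 29.9
row [-0.2164, -0.1258, -0.0103] [-0.0006, -0.0005, -0.0016] rows>= 2
row [-0.2164, -0.1258, -0.0103] [-0.0008, 0.001, 0.9984] rows>= 21
```

```bash
python3 -m pendant '[[-0.11,-0.06,0,0,0,0,1],[-0.216,-0.126,0,0,0,0,1],[-0.216,-0.126,0.1,0,0,0,1],[-0.216,-0.126,0.2,0,0,0,1],[-0.216,-0.126,0.3,0,0,0,1],[-0.216,-0.126,0.34,0,0,0,1],[-0.216,-0.126,0.34,0,0,0,1],[-0.216,-0.126,0.34,0,0,0,1]]'
python3 - <<'E'
from h import *
go(.4772,-.0005,.135,19.9)
im,d=capture("scene"); W=cloud("scene",d)
# tub body while held
m=(np.hypot(W[...,0]-.477,W[...,1])<.045)&(W[...,2]>.055)&(W[...,2]<.11)&(im.astype(int).sum(-1)>300)
P=W[m];print(len(P),cv2.minAreaRect((P[:,:2]*1000).astype(np.float32)),P[:,2].min())
cv2.imwrite("pics/s2.png",cv2.resize(im[150:310,170:370,::-1],None,fx=3.5,fy=3.5))
E
```

```text
time_s: 6.95
position: [0.4784, 0.0002, 0.1814]
tcp_rot: [[-0.339, 0.941, 0.001], [0.941, 0.339, -0.0], [-0.0, 0.001, -1.0]]
force: [0.2, -0.3, -5.3]
opening: 0.71
grasp_force: 29.9
row [-0.0011, -0.007, 0.232] [0.0002, 0.0001, -0.0006] rows>= 1
row [-0.0011, -0.007, 0.232] [0.0001, -0.0003, 0.9994] rows>= 21
7 ((495.185546875, 38.81190872192383), (0.39037832617759705, 3.3798744678497314), 53.7440071105957) 0.06557937076639908
```

View pics/s2.png

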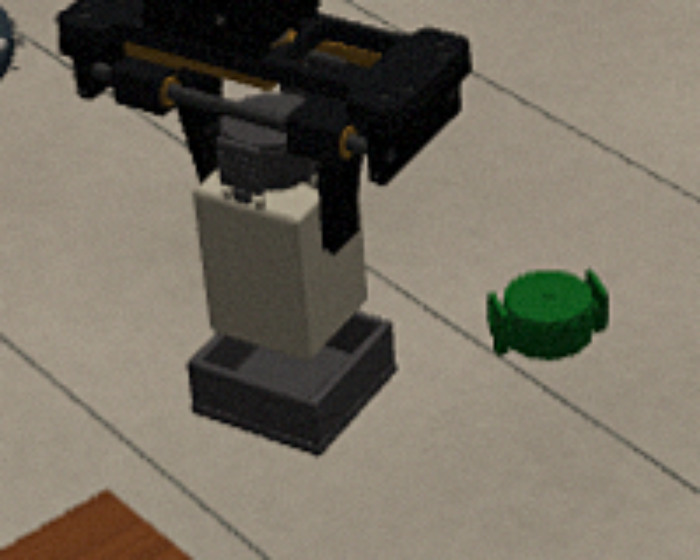

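The tub hangs level above the bay (crop 290,390), well aligned. I'll make one numeric check of the in-hand offset before inserting.

Run:
```python
from h import *
for n in ["scene","top"]:
    im,d=capture(n); W=cloud(n,d); s=im.astype(int).sum(-1)
    p=np.array([.478,0]); a=np.radians(19.9); ex=np.array([np.cos(a),np.sin(a)]); ey=np.array([-ex[1],ex[0]])
    q=W[...,:2]-np.array([.4772,-.0005])
    X=q@ex*1000; Y=q@ey*1000; Z=W[...,2]
    m=(abs(X)<50)&(abs(Y)<50)&(Z>.06)&(Z<.12)&(s>230)
    if m.sum()<20: print(n,m.sum());continue
    r=cv2.minAreaRect(np.stack([X[m],Y[m]],1).astype(np.float32))
    print(n,m.sum(),np.round(r[0],1),np.round(r[1],1),round(r[2],1),"X",np.percentile(X[m],[2,50,98]).round(1),"Y",np.percentile(Y[m],[2,50,98]).round(1))
    m=(abs(X)<60)&(abs(Y)<60)&(Z>.03)&(Z<.037)
    print(" wall X",np.percentile(X[m],[1,99]).round(1),"Y",np.percentile(Y[m],[1,99]).round(1))
    m=(abs(X)<45)&(abs(Y)<45)&(Z>.02)&(Z<.12)&(s>230)
    print(" minz",np.percentile(Z[m],1))
```

```text
scene 306 [ 16.5 -13.8] [84.4 44.2] 46.2 X [29.9 32.2 34.2] Y [-27.2  -5.9  28.4]
 wall X [-39.7  41. ] Y [-40.9  39.2]
 minz 0.034386309918229184
top 0
```

```bash
python3 -m pendant '[[0,-0.005,0.05,0,0,0,1],[0,-0.005,0.09,0,0,0,1],[0,-0.005,0.13,0,0,0,1],[0,-0.005,0.17,0,0,0,1],[0,-0.005,0.2,0,0,0,1],[0,-0.005,0.22,0,0,0,1],[0,-0.005,0.22,0,0,0,1]]'
```

```text
time_s: 7.8
position: [0.4767, -0.0006, 0.1366]
tcp_rot: [[-0.338, 0.941, -0.001], [0.941, 0.338, 0.0], [0.001, -0.001, -1.0]]
force: [0.2, -0.3, -5.6]
opening: 0.711
grasp_force: 29.9
```

```bash
python3 -m pendant '[[0,0,0.005,0,0,0,1],[0,0,0.008,0,0,0,1],[0,0,0.008,0,0,0,1],[0,0,0.008,0,0,0,-1],[0,0,0.008,0,0,0,-1],[0,0,0.008,0,0,0,-1],[0,0,0.008,0,0,0,-1]]'
python3 -m pendant '[[0,0,-0.1,0,0,0,-1],[0,0,-0.25,0,0,0,-1],[0,0,-0.4,0,0,0,-1],[0,0,-0.5,0,0,0,-1],[0,0,-0.6,0,0,0,-1],[0,0,-0.6,0,0,0,-1]]'
python3 - <<'E'
from h import *
for n in ["scene","top"]:
    im,d=capture(n); W=cloud(n,d)
    q=np.hypot(W[...,0]-.477,W[...,1]); Z=W[...,2]
    for nm,a,b in [("cap",.11,.14),("should",.088,.1)]:
        m=(q<.045)&(Z>a)&(Z<b); P=W[m]
        if len(P)>5:
            r=cv2.minAreaRect((P[:,:2]*1000).astype(np.float32)); print(n,nm,len(P),np.round(r[0],1),np.round(r[1],1),round(r[2],1),np.percentile(P[:,2],[50,95]))
print(look_for("cap_mid","top")[:3])
cv2.imwrite("pics/s3.png",np.hstack([cv2.resize(capture("scene")[0][150:300,190:340,::-1],(400,400)),cv2.resize(capture("top")[0][280:380,280:380,::-1],(400,400))]))
go(.4772,-.0005,.2,109.9)
E
```

```text
time_s: 8.5
position: [0.4773, -0.0007, 0.136]
tcp_rot: [[-0.338, 0.941, 0.001], [0.941, 0.338, -0.0], [-0.001, 0.001, -1.0]]
force: [1.2, -0.5, 0.7]
opening: 0.962
grasp_force: 0.0
time_s: 9.1
position: [0.4784, -0.0009, 0.2581]
tcp_rot: [[-0.338, 0.941, 0.006], [0.941, 0.338, -0.001], [-0.004, 0.005, -1.0]]
force: [-0.1, -0.2, -0.0]
opening: 1.003
grasp_force: 0.0
scene cap 681 [478.6  -0.6] [47.6 69.1] 43.6 [0.12743218 0.13039325]
scene should 416 [478.3  -2.3] [63.  63.1] 20.5 [0.09497234 0.09816421]
[{'extent': [255.5, 290.0, 284.8, 313.6], 'conf': 0.76}, {'extent': [190.4, 237.0, 221.7, 262.9], 'conf': 0.75}, {'extent': [147.7, 295.1, 184.4, 319.1], 'conf': 0.57}]
row [-0.002, 0.0049, 0.2727] [-0.0002, -0.0009, -0.5008] rows>= 11
row [-0.002, 0.0049, 0.2727] [-0.0009, 0.0002, 0.4992] rows>= 11
```

View pics/s3.png

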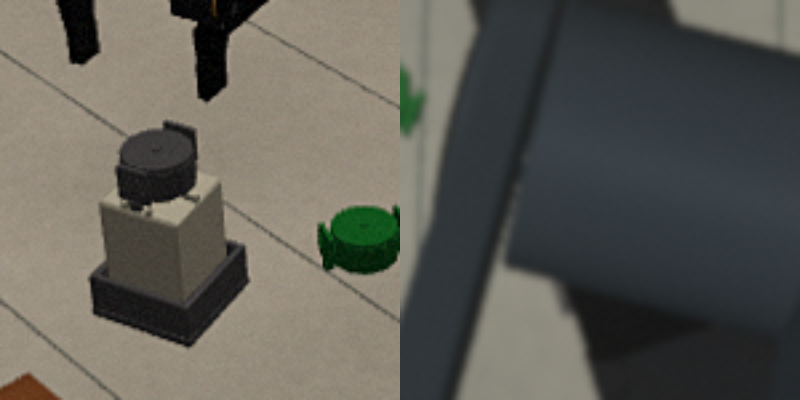

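The tub stands in the bay with its cap on. The tabs lie along the tub's y, lower left (130,180) and upper right (185,140) in the left crop. The arm blocks the top view. I'll turn the gripper 90°, leaving j6 room for the anticlockwise turn.

```bash
python3 -m pendant '[[0,0,0,0,0,0.04,-1],[0,0,0,0,0,0.085,-1],[0,0,0,0,0,0.13,-1],[0,0,0,0,0,0.175,-1],[0,0,0,0,0,0.22,-1],[0,0,0,0,0,0.265,-1],[0,0,0,0,0,0.31,-1],[0,0,0,0,0,0.35,-1]]' | head -2
python3 - <<'E'
from h import *
go(.4780,-.001,.177,110.2); print(readout.read_state()["joint_positions"])
E
```

```text
time_s: 10.15
position: [0.4765, -0.0005, 0.2544]
row [0.0041, 0.0081, 0.3872] [-0.0008, -0.0008, -0.8542] rows>= 18
row [0.0041, 0.0081, 0.3872] [-0.0006, 0.0006, 0.1458] rows>= 4
[-1.35352008e+01  2.21817072e+01  1.05201224e+02  1.23814821e-03
  5.27665896e+01  3.00202689e+01]
```

```bash
python3 -m pendant '[[0,0,0.02,0,0,0.04,-1],[0.004,0.008,0.05,0,0,0.085,-1],[0.004,0.008,0.1,0,0,0.125,-1],[0.004,0.008,0.15,0,0,0.146,-1],[0.004,0.008,0.18,0,0,0.146,-1],[0.004,0.008,0.2,0,0,0.146,-1],[0.004,0.008,0.2,0,0,0.146,-1]]' | head -3
python3 - <<'E'
from h import *
go(.4780,-.001,.177,110.2)
E
```

```text
time_s: 10.85
position: [0.4783, -0.001, 0.2148]
tcp_rot: [[0.936, 0.351, -0.002], [0.351, -0.936, 0.0], [-0.002, -0.001, -1.0]]
row [-0.001, -0.0005, 0.1892] [-0.0008, -0.0005, -0.9981] rows>= 21
row [-0.001, -0.0005, 0.1892] [-0.0003, 0.0005, 0.0019] rows>= 1
```

```bash
python3 -m pendant '[[0,0,0.05,0,0,0.002,-1],[0,0,0.1,0,0,0.002,-1],[0,0,0.15,0,0,0.002,-1],[0,0,0.185,0,0,0.002,-1],[0,0,0.185,0,0,0.002,-1],[0,0,0.185,0,0,0.002,-1]]'
```

```text
time_s: 11.45
position: [0.4786, -0.0011, 0.1784]
tcp_rot: [[0.939, 0.344, -0.001], [0.344, -0.939, 0.0], [-0.0, -0.0, -1.0]]
force: [0.5, -0.1, 0.1]
opening: 0.997
grasp_force: 0.0
```

```bash
python3 -m pendant '[[0,0,0,0,0,0,1],[0,0,0,0,0,0,1],[0,0,0,0,0,0,1],[0,0,0,0,0,0,1],[0,0,0,0,0,0,1],[0,0,0,0,0,0,1],[0,0,0,0,0,0,1]]'
```

```text
time_s: 12.15
position: [0.4786, -0.0008, 0.179]
tcp_rot: [[0.939, 0.344, 0.0], [0.344, -0.939, 0.0], [0.0, -0.0, -1.0]]
force: [0.2, 3.0, 4.7]
opening: 0.587
grasp_force: 30.0
```

Opening is 51 mm, so both tabs are fully in. Turning anticlockwise.

```bash
python3 -m pendant '[[0,0,0,0,0,-0.025,1],[0,0,0,0,0,-0.05,1],[0,0,0,0,0,-0.075,1],[0,0,0,0,0,-0.1,1],[0,0,0,0,0,-0.125,1],[0,0,0,0,0,-0.15,1],[0,0,0,0,0,-0.175,1],[0,0,0,0,0,-0.175,1]]'
python3 -c "
from h import *
s=readout.read_state();print(s['moment'])"
```

```text
time_s: 12.95
position: [0.4789, -0.0015, 0.1791]
tcp_rot: [[0.619, 0.785, 0.001], [0.785, -0.619, -0.001], [-0.0, 0.001, -1.0]]
force: [-0.5, -0.2, 4.8]
opening: 0.592
grasp_force: 30.0
[-0.03527788  0.08359118  0.04583238]
```

```bash
python3 -m pendant '[[0,0,0,0,0,-0.025,1],[0,0,0,0,0,-0.05,1],[0,0,0,0,0,-0.075,1],[0,0,0,0,0,-0.1,1],[0,0,0,0,0,-0.125,1],[0,0,0,0,0,-0.15,1],[0,0,0,0,0,-0.15,1]]'
python3 -c "
from h import *
s=readout.read_state();print(s['moment'])
im,d=capture('scene'); W=cloud('scene',d)
m=(np.hypot(W[...,0]-.478,W[...,1])<.05)&(W[...,2]>.088)&(W[...,2]<.1)&(im.astype(int).sum(-1)>230); P=W[m];print(cv2.minAreaRect((P[:,:2]*1000).astype(np.float32)))
cv2.imwrite('pics/s4.png',cv2.resize(im[150:300,190:340,::-1],(500,500)))"
```

```text
time_s: 13.65
position: [0.4796, -0.0011, 0.1794]
tcp_rot: [[0.196, 0.981, 0.003], [0.981, -0.196, -0.0], [0.0, 0.003, -1.0]]
force: [-0.3, 1.9, 5.8]
opening: 0.59
grasp_force: 30.0
[ 0.39968577 -0.07940821  0.07568547]
((477.726806640625, -1.8975982666015625), (62.702369689941406, 62.18843460083008), 21.429983139038086)
```

View pics/s4.png

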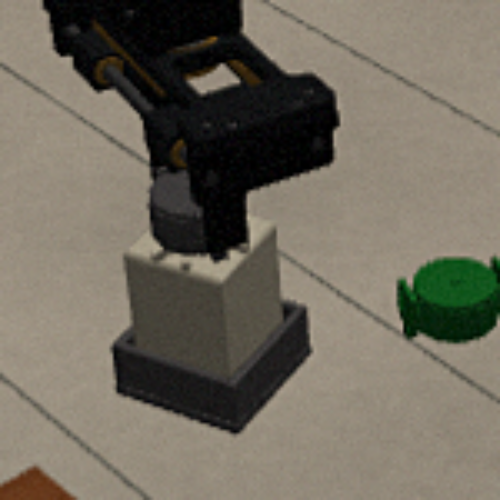

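The tub stands square in the bay (21.4°) and the cap has turned about 57° with the fingers. I'll lift slowly and check.

```bash
python3 -m pendant '[[0,0,-0.02,0,0,0,1],[0,0,-0.04,0,0,0,1],[0,0,-0.06,0,0,0,1],[0,0,-0.09,0,0,0,1],[0,0,-0.12,0,0,0,1],[0,0,-0.15,0,0,0,1],[0,0,-0.15,0,0,0,1]]'
python3 -c "
from h import *
im,d=capture('scene'); W=cloud('scene',d)
m=(np.hypot(W[...,0]-.478,W[...,1])<.05)&(W[...,2]>.05)&(W[...,2]<.14)&(im.astype(int).sum(-1)>230); P=W[m];print(np.percentile(P[:,2],[50,90,99]))
cv2.imwrite('pics/s5.png',cv2.resize(im[150:300,190:340,::-1],(500,500)))"
```

```text
time_s: 14.4
position: [0.4792, -0.0013, 0.2096]
tcp_rot: [[0.197, 0.98, 0.002], [0.98, -0.197, -0.001], [-0.0, 0.002, -1.0]]
force: [0.1, 0.4, -1.0]
opening: 0.585
grasp_force: 30.0
[0.09536141 0.10199045 0.12049918]
```

View pics/s5.png

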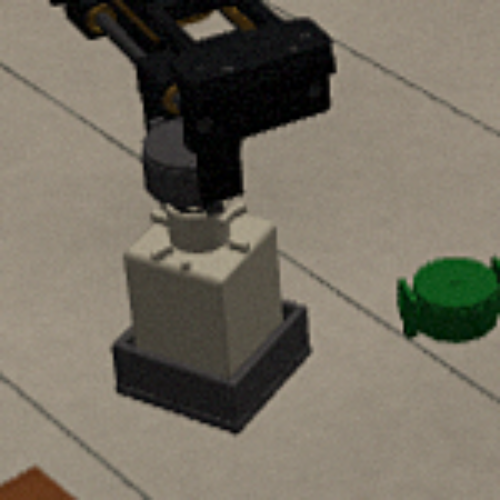

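The cap is free, with the neck exposed at crop (200,230). Carrying it to the board.

```bash
python3 -m pendant '[[0,0,-0.1,0,0,0,1],[0,0,-0.2,0,0,0,1],[0,0,-0.3,0,0,0,1],[0,0,-0.35,0,0,0,1],[0,0,-0.35,0,0,0,1]]' | head -2
python3 - <<'E'
from h import *
go(.5606,-.197,.16,101.5)
E
```

```text
time_s: 14.95
position: [0.4793, -0.0013, 0.2797]
row [-0.8792, 0.5899, 0.6004] [0.0006, 0.001, -0.6271] rows>= 14
row [-0.8792, 0.5899, 0.6004] [0.0009, -0.0005, 0.3729] rows>= 8
```

```bash
python3 -m pendant '[[-0.15,0.1,0,0,0,0,1],[-0.35,0.24,0,0,0,0,1],[-0.55,0.37,0,0,0,0,1],[-0.75,0.5,0.1,0,0,0,1],[-0.88,0.59,0.25,0,0,0,1],[-0.88,0.59,0.45,0,0,0,1],[-0.88,0.59,0.6,0,0,0,1],[-0.88,0.59,0.6,0,0,0,1]]' | head -2
python3 - <<'E'
from h import *
go(.5606,-.197,.094,-78.7)
im,d=capture('scene'); W=cloud('scene',d)
p=np.array(readout.read_state()["position"])
m=(np.hypot(W[...,0]-p[0],W[...,1]-p[1])<.045)&(W[...,2]>.05)&(W[...,2]<.125)
print(np.percentile(W[m][:,2],[0,1,5,50]),p)
E
```

```text
time_s: 15.75
position: [0.5561, -0.1956, 0.1529]
row [-0.0038, 0.0272, 0.2942] [-0.0042, 0.0011, 0.3737] rows>= 8
row [-0.0038, 0.0272, 0.2942] [-0.0013, -0.0047, -0.6263] rows>= 14
[0.07003394 0.0718815  0.07652093 0.08980788] [ 0.55769327 -0.19604572  0.15554893]
```

```bash
python3 -m pendant '[[0,0.01,0.06,0,0,0,1],[0,0.015,0.12,0,0,0,1],[0,0.015,0.18,0,0,0,1],[0,0.015,0.23,0,0,0,1],[0,0.015,0.27,0,0,0,1],[0,0.015,0.29,0,0,0,1],[0,0.015,0.29,0,0,0,1],[0,0.015,0.29,0,0,0,1]]'
```

```text
time_s: 16.6
position: [0.5628, -0.1976, 0.1008]
tcp_rot: [[0.197, 0.98, 0.0], [0.98, -0.197, -0.0], [-0.0, 0.0, -1.0]]
force: [-0.2, 0.2, -0.2]
opening: 0.591
grasp_force: 30.0
```

```bash
python3 -m pendant '[[0,-0.01,0.008,0,0,0,1],[0,-0.01,0.016,0,0,0,1],[0,-0.01,0.022,0,0,0,1],[0,-0.01,0.027,0,0,0,1],[0,-0.01,0.027,0,0,0,1],[0,-0.01,0.027,0,0,0,1]]'
```

```text
time_s: 17.2
position: [0.5606, -0.1971, 0.0953]
tcp_rot: [[0.197, 0.98, 0.0], [0.98, -0.197, -0.0], [0.0, 0.0, -1.0]]
force: [-1.1, -1.0, 0.3]
opening: 0.589
grasp_force: 30.0
```

```bash
python3 -m pendant '[[0,0,0.004,0,0,0,1],[0,0,0.007,0,0,0,1],[0,0,0.01,0,0,0,1],[0,0,0.01,0,0,0,1],[0,0,0.01,0,0,0,1]]'
```

```text
time_s: 17.7
position: [0.5607, -0.1972, 0.0936]
tcp_rot: [[0.197, 0.98, 0.0], [0.98, -0.197, -0.0], [-0.0, 0.0, -1.0]]
force: [0.1, -0.7, 4.0]
opening: 0.59
grasp_force: 30.0
```

```bash
python3 -m pendant '[[0,0,0,0,0,0,-1],[0,0,0,0,0,0,-1],[0,0,0,0,0,0,-1],[0,0,0,0,0,0,-1],[0,0,0,0,0,0,-1],[0,0,0,0,0,0,-1]]' | tail -3
python3 -m pendant '[[0,0,-0.1,0,0,0,-1],[0,0,-0.25,0,0,0,-1],[0,0,-0.45,0,0,0,-1],[0,0,-0.65,0,0,0,-1],[0,0,-0.8,0,0,0,-1],[0,0,-0.9,0,0,0,-1],[0,0,-0.9,0,0,0,-1],[0,0,-0.9,0,0,0,-1]]'
python3 - <<'E'
from h import *
im,d=capture('scene'); W=cloud('scene',d)
m=(np.hypot(W[...,0]-.56,W[...,1]+.197)<.05)&(W[...,2]>.02)&(W[...,2]<.06); P=W[m]
print(cv2.minAreaRect((P[:,:2]*1000).astype(np.float32)),np.percentile(P[:,2],[50,98]))
cv2.imwrite('pics/s6.png',im[...,::-1])
E
```

```text
force: [-0.4, 0.6, -0.5]
opening: 0.981
grasp_force: 0.0
time_s: 19.1
position: [0.5604, -0.197, 0.273]
tcp_rot: [[0.197, 0.98, -0.0], [0.98, -0.197, 0.0], [0.0, -0.0, -1.0]]
force: [-0.8, -0.2, -0.0]
opening: 1.003
grasp_force: 0.0
((561.2933959960938, -198.8798828125), (50.840240478515625, 67.17662048339844), 79.36012268066406) [0.0420803 0.0455873]
```

View pics/s6.png

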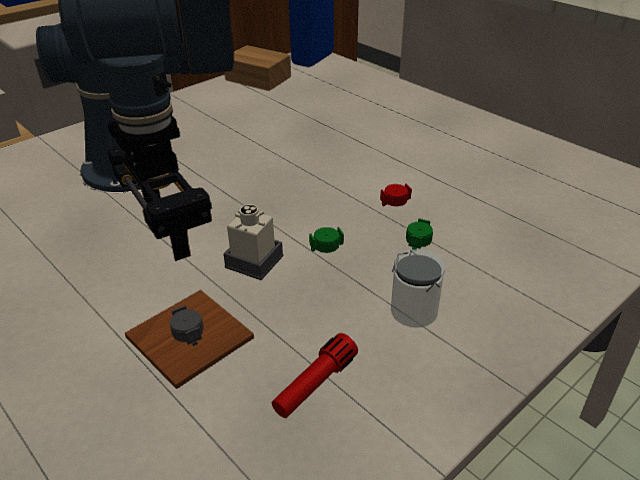

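The cap sits crown up in the middle of the board (186,324). The open tub stands in the bay (252,240), and the jar and torch haven't moved. Handing in.

```bash
python3 -c "
from rig import bot; print(bot.hand_in())"
```

```text
the job is handed in; nothing more can be done
None
```

The job is done and handed in at about 19 s: the open tub stands in the bay, the cap is crown up on the middle of the board, and the jar and torch were not touched.

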